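Bring the open pot under the filling funnel

TASK

Set up the filling station: by pushing on its spokes, turn the turntable until the one pot without a lid is next to the post, and push the funnel arm round so that the funnel's spout ends over the middle of that open pot. Push gently; all four pots must stay standing in their seats, never lifted out, and the other kitchen things stay where they are.

Things in the scene. Friction and masses are not known exactly. Their poses are not given: they have to be found in the camera images.
- turntable (a joint): angle the turntable has turned since the start (always 0 at the start, whatever its direction), rad, counter-clockwise positive from above; turns freely either way. Its bearing has about 0.2 N m of friction, so it stays where it is left
- axis (a point): the turntable's vertical axis, at the top face of its round aluminium disc (224 mm across, top face 38 mm above the work surface). Four pots stand on the disc in wire seats, 90 degrees apart, centres 65 mm from the axis. Four level steel spokes stick out of the rim, each midway between two pots. The foot is fixed
- spoke0 (a point): point to push on a spoke: on the centre line of the round steel bar (10 mm thick), 135 mm from the turntable's axis, 36 mm above the work surface; the bare bar is free from 112 to 146 mm from the axis, then a black ball 16 mm across. The table below it is clear; push it sideways, from above, with closed fingers reaching down beside it
- spoke1 (a point): the same point on another spoke, 90 degrees counter-clockwise from spoke0
- spoke2 (a point): the same point on another spoke, 180 degrees counter-clockwise from spoke0
- spoke3 (a point): the same point on another spoke, 270 degrees counter-clockwise from spoke0
- open_pot: the only pot without a lid: plain steel, open on top, 60 mm across the rim, 55 mm tall, standing loose in its wire seat on the turntable (seat rim 6 mm high, about 2 mm of play); origin at the centre of its underside, 38 mm above the work surface; z up
- lidded_a: steel pot of the same size with a flat steel lid and small black knob, 63 mm across, 67 mm tall with its knob, loose in its seat on the turntable; origin at the centre of its underside, 38 mm above the work surface; z up
- lidded_b: steel pot of the same size with a flat steel lid and small black knob, 63 mm across, 67 mm tall with its knob, loose in its seat on the turntable; origin at the centre of its underside, 38 mm above the work surface; z up
- lidded_c: steel pot of the same size with a flat steel lid and small black knob, 63 mm across, 67 mm tall with its knob, loose in its seat on the turntable; origin at the centre of its underside, 38 mm above the work surface; z up
- stand: fixed round upright post 26 mm thick on a foot 84 mm across, carrying the funnel arm at 200 mm height, post top 211 mm; origin at the post's axis on the work surface. Its own -y axis points at the turntable's axis, 235 mm away
- funnel_arm (a joint): direction of the level funnel arm about the post, rad, counter-clockwise positive from above: 0 when it points at the turntable's axis (stand's -y); there the spout is 65 mm from that axis, over the pot nearest the post. Starts swung out at 0.9 to 1.5 (towards the stand's +x, away from the robot). Range -0.7 to 1.9, no stop or click at 0; friction about 0.2 N m, stays where left
- spout (a point): centre of the funnel spout's lower end (18 mm across), 170 mm from the post's axis, 125 mm above the work surface (32 mm above the rim of a pot, 20 mm above a lid's knob). The steel funnel above it is 82 mm across at the top, 217 mm above the work surface
- bar_mid (a point): point to push on the funnel arm: on the centre line of its round steel bar (12 mm thick), 85 mm from the post's axis, 200 mm above the work surface; the bar is free from about 20 to 125 mm from the post's axis
- squeeze_bottle: white squeeze bottle, 56 mm across, 185 mm tall; loose bystander, to be left where it is; origin at its underside
- jug: steel mug, 84 mm across, 100 mm tall, handle on its +y side; loose bystander, to be left where it is; origin at its underside
- spice_jar: small glass jar with black cap, 48 mm across, 70 mm tall; loose bystander, to be left where it is; origin at its underside
- spoon: steel spoon lying flat, 200 mm long; loose bystander, to be left where it is; origin at its underside
- deli_tub: open white plastic tub, 110 x 110 x 60 mm; loose bystander, to be left where it is; origin at its underside
- spatula: spatula lying flat, 240 mm long; loose bystander, to be left where it is; origin at its underside
Things that resemble listed ones, but are neither listed nor needed, are in the scene too. What is shaped like the lidded_a but blue or green is not meant.

How it is judged:
By the outcome, as a careful person would: the job done as asked, in the order asked, and still so for the second after the job is handed in, with the robot touching nothing.
It also fails if it takes over 56 s, if anything falls off the work surface, if the arm or the gripper's body presses on something with over 40 N, if the wrist force passes 120 N, or if a joint passes its speed limit or range.

ROBOT

A 7-joint arm with a two-finger parallel gripper is mounted at the origin on the work surface. World frame = base frame: x ahead of the robot, y to its left, z up, the work surface at z = 0. Lengths are in m, angles in rad, forces in N, time in s.
With the tool pointing down it reaches from about 0.425 to 0.875 m from the base axis. Payload 8.4 kg.
Tool frame: the origin (TCP) lies midway between the tips of the shut fingers; the grasp point (between the pads) lies 19 mm behind it; z points along the fingers, y is the line along which they close (so a half turn about z gives the same grasp; the last joint's range is limited). The gripper opens to 85 mm and grips with 20 to 120 N. Pads are 22 mm wide; open, the fingers measure 114 mm over their backs; the gripper's body (76 mm by 85 mm) begins 54 mm behind the grasp point. The pads swing forward as they close: fully open they stand 13 mm farther back than shut.
Start: joints at [1.008, 0.333, 0.04, 1.465, -0.013, 1.343, -0.059], TCP at [0.291, -0.581, 0.203] pointing down, gripper open.
Joint ranges: [-2.58, 2.58], [-0.38, 2.09], [-1.3, 1.39], [0.25, 2.4], [-1.5, 4.64], [0.08, 2.09], [-2.65, 2.65]. Speed limits (rad/s): [2.22, 2.22, 2.79, 2.79, 3.14, 3.14, 3.14].

INTERFACE

Orientations are given as [roll, pitch, yaw] about the fixed x, y, z axes, in that order (R = Rz(yaw) Ry(pitch) Rx(roll)).
In Python, from plant import manip, imaging, order gives the robot as it stands.
- The arm moves only by the tool jog_arm, never from a script. Its argument "motion" is a list of rows, each an object with "xyz": the shift along the tool's x, y, z as a fraction of full scale, a list of three; "dr": the turn, a rotation vector about the tool's x, y, z as a fraction of full scale, a list of three; "fingers": the opening, from -1 (shut) to 1 (fully open). A call has exactly 8 rows; each row is the pose to reach, as a shift and turn from the pose commanded when the call began, along the tool's axes at that moment; what a row does not reach only later rows make up. Full scale, the value 1, is 150 mm for a shift and 30 degrees for a turn. A row lasts 1/10 s, in which the tool goes at most 50 mm and 8.59 degrees, less where a joint would pass 70% of its speed; a pose out of reach is approached as far as the arm can. A call with a number of a shift or a turn outside -1 to 1 is refused whole. A call with a gripper value outside its range is refused whole. The fingers move at their own pace and stop on an object; the grip force is fixed at half the most. Time passes only in rows, so rows that repeat a pose let the fingers close, or fill a call up. It gives the time, the measured TCP pose, the force, the opening and the grip force at its end, in the units of the state.
- manip.observe(): the state, without advancing time (a new reading comes with each control period).
- imaging.read_camera(name): name is "side" or "top"; returns a dict with "color" (420x560x3 uint8, red, green, blue), "intrinsics" (3x3 intrinsics, pixels), "R" (3x3) and "t" (3): a world point X has camera coordinates R X + t. Camera axes: x right, y down, z forward; pixel columns grow to the right and rows downward; lengths in m; the calibration is good to about 2 mm. A picture is of the moment at which its call begins. There is no depth.
- order.sign_off(): hands the job in; it is judged then, once.
The state is a dict: "clock": time; "joint_pos": joint angles; "joint_vel": joint speeds; "joint_efforts": joint torques, N m; "ee_pos": TCP position; "tcp_rot": TCP orientation; "force": force on the tool from outside, world axes, zero at the start; "ft_torque": the same for the moment, N m; "width": finger opening in m; "finger_force": force on a finger pad.
Only numpy, scipy, OpenCV 4.12 (cv2) and the standard library are available. Lean on these libraries where they do the work, as an engineer would, in place of code of your own. Each camera call takes 0.05 s, during which the arm holds its last target. There are 200 camera calls.

## Working session

There is one attempt and no reset: what is moved stays moved. The work goes in short steps, Python scripts to look and compute and a tool call to move; the robot and the scene stay as the last step left them, time stands still between calls to the robot, and variables do not carry over. Pictures are saved under pics/ and viewed, at most 10 in all, crops included, and the job is handed in when it is done.

Besides the shell and the picture viewer there is one more tool, called after "Request:" as a command line: name --argument value ..., lists and objects as JSON in quotes. jog_arm: Moves the arm, as the interface text tells. Shift numbers are shares of 150 mm and turn numbers shares of 30 degrees, none past 1 either way. Its arguments: {"type":"object","properties":{"motion":{"type":"array","items":{"type":"object","properties":{"xyz":{"type":"array","items":{"type":"number"}},"dr":{"type":"array","items":{"type":"number"}},"fingers":{"type":"number"}}}}},"required":["motion"]}

```bash
mkdir -p pics
cat > h.py <<'E'
import numpy as np, cv2
from plant import manip, imaging, order
def snap(n,f):
    c=imaging.read_camera(n); cv2.imwrite(f'pics/{f}.png',cv2.cvtColor(c['color'],cv2.COLOR_RGB2BGR)); np.savez(f'pics/{f}.npz',**c); return c
def load(f): return np.load(f'pics/{f}.npz')
def ray(c,u,v,z):
    K,R,t=c['intrinsics'],c['R'],c['t']; o=-R.T@t; d=R.T@np.linalg.inv(K)@np.array([u,v,1.]); return o+d*(z-o[2])/d[2]
def proj(c,X):
    p=c['intrinsics']@(c['R']@np.array(X,float)+c['t']); return p[:2]/p[2]
E
python3 - <<'E'
from h import *
for n in('top','side'):
    c=snap(n,n+'0'); print(n,-c['R'].T@c['t'],c['R'][2],c['intrinsics'][0,0])
s=manip.observe(); print(s['ee_pos'],s['tcp_rot'],s['width'],s['force'],s['clock'])
E
```

```text
top [ 0.48314136 -0.03540098  1.20842674] [ 0.1270658  -0.02579998 -0.99155869] 418.79256534016787
side [ 1.07940936 -1.32978491  1.07339371] [-0.27678266  0.77282663 -0.57107825] 524.7456340477438
[ 0.29054957 -0.58094238  0.20230546] [-3.14012820e+00  9.54303362e-05  4.63798155e-01] 0.08531182721487587 [ 0.61313006  0.2182717  -0.67267954] 0.1
```

View pics/top0.png

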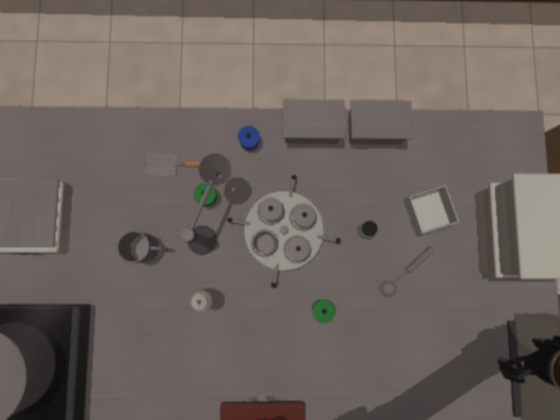

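View pics/side0.png

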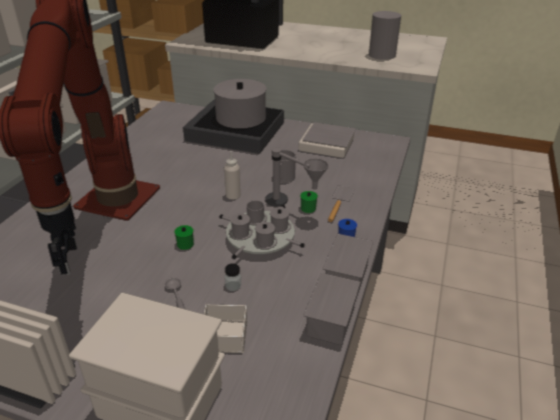

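Run:
```python
from h import *
im=cv2.imread('pics/top0.png'); cr=im[140:300,140:360]; cv2.imwrite('pics/crop0.png',cv2.resize(cr,None,fx=3.6,fy=3.6,interpolation=cv2.INTER_CUBIC))
c=load('top0')
hsv=cv2.cvtColor(im,cv2.COLOR_BGR2HSV)
m=((hsv[...,2]>140)&(hsv[...,1]<60)).astype(np.uint8)[140:300,220:350]
m=cv2.morphologyEx(m,cv2.MORPH_OPEN,np.ones((3,3)))
pts=cv2.findNonZero(m); hull=cv2.convexHull(max(cv2.findContours(m,0,1)[0],key=cv2.contourArea)); e=cv2.fitEllipse(hull); print(e)
A=ray(c,e[0][0]+220,e[0][1]+140,.038); print('axis',A, [ray(c,e[0][0]+220+s*e[1][0]/2,e[0][1]+140,.038)[:2] for s in(-1,1)])
for b in [(293.5,177.5),(338,241),(274,285),(230,220)]:
    p=ray(c,*b,.036); d=p-A; print('ball',p,np.hypot(d[0],d[1]),np.degrees(np.arctan2(d[1],d[0])))
p=ray(c,188,235,.211);print('post',p,np.linalg.norm((p-A)[:2]))
f=ray(c,215,168,.217);print('fun',f,np.linalg.norm((f-p)[:2]))
o=ray(c,264,243,.093);d=o-A;print('open',o,np.linalg.norm(d[:2]),np.degrees(np.arctan2(d[1],d[0])))
```

```text
((74.60646057128906, 98.08110809326172), (46.486289978027344, 61.0313835144043), 55.147945404052734)
axis [ 0.55952256 -0.08906977  0.038     ] [array([ 0.55946468, -0.02408163]), array([ 0.55958061, -0.15424528])]
ball [ 0.73262659 -0.08657533  0.036     ] 0.17312200614102916 0.8255804005671412
ball [ 0.5515654 -0.211065   0.036    ] 0.1222544552344918 -93.73184198237638
ball [ 0.43010133 -0.0318169   0.036     ] 0.14151942247068733 156.13654317031074
ball [0.61024755 0.09214976 0.036     ] 0.1881848664870318 74.36258508514413
post [0.55531316 0.17178614 0.211     ] 0.2608898765705015
fun [0.71653992 0.11052684 0.217     ] 0.1724725207071653
open [ 0.54278799 -0.00510806  0.093     ] 0.08561316655765326 101.27201793882313
```

View pics/crop0.png

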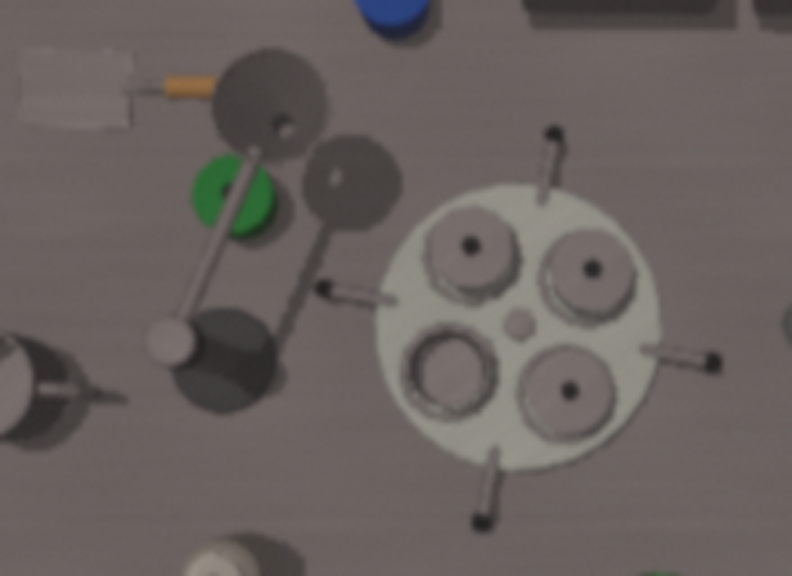

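Run:
```python
from h import *
c=load('top0')
q=lambda x,y,z: ray(c,140-.36+x/3.6,140-.36+y/3.6,z)
B=np.array([q(x,y,.036) for x,y in[(554,133),(713,362),(482,522),(324,289)]]);A=B.mean(0)
E_=np.array([q(x,y,.038) for x,y in[(376,326),(661,326),(519,184),(519,469)]]);print('disc',E_.mean(0),np.ptp(E_,0))
print('axis',A)
an=lambda d:np.degrees(np.arctan2(d[1],d[0]))
for b in B: print(b,np.linalg.norm((b-A)[:2]),an(b-A))
p=q(171,342,.211);print('post',p,np.linalg.norm((p-A)[:2]),an(p-A))
f=q(270,104,.217);print('fun',f,np.linalg.norm((f-p)[:2]),an(f-p),'arm angle',an(f-p)-an(A-p))
for x,y,z in[(449,371,.093),(471,245,.105),(592,268,.105),(570,391,.105)]:
    o=q(x,y,z);print(o,np.linalg.norm((o-A)[:2]),an(o-A))
for n,x,y,z in[('bottle',215,560,.185),('greenlid',234,195,.06),('green2',(324-140)*3.6,(311-140)*3.6,.06),('spice',(370-140)*3.6,(229-140)*3.6,.07),('jug',(130-140)*3.6,(246-140)*3.6,.1)]:print(n,q(x,y,z))
cs=load('side0');print('side',proj(cs,[*A[:2],.038]),proj(cs,[*p[:2],.211]),proj(cs,[*f[:2],.217]))
```

```text
disc [ 0.58207327 -0.05879276  0.038     ] [0.22244996 0.22190201 0.        ]
axis [ 0.58266859 -0.05856598  0.036     ]
[ 0.7352909  -0.08666585  0.036     ] 0.15518754169641283 -10.432113412485348
[ 0.55382221 -0.2102444   0.036     ] 0.1543970779100433 -100.76798679214501
[ 0.43108366 -0.03051439  0.036     ] 0.15415863047289496 169.51572150361773
[0.61047759 0.09316072 0.036     ] 0.15425412071863248 79.61390390467898
post [0.55616539 0.17383806 0.211     ] 0.23391036153102748 96.50586576813355
fun [0.71523359 0.11136338 0.217     ] 0.1708969780677293 -21.442617998281555 arm angle 62.05151623358491
[ 0.54359655 -0.00606485  0.093     ] 0.06544457861799576 126.65711229271311
[ 0.63587453 -0.02206425  0.105     ] 0.06452323945025353 34.45192486368815
[ 0.61897808 -0.11142783  0.105     ] 0.06413075678837296 -55.51579798666367
[ 0.52840673 -0.09477078  0.105     ] 0.0652314144761742 -146.2878422086236
bottle [0.41315679 0.14602091 0.185     ]
greenlid [0.68038845 0.1606676  0.06      ]
green2 [ 0.36289196 -0.16559645  0.06      ]
spice [ 0.58350774 -0.29358824  0.07      ]
jug [0.53530855 0.34587739 0.1       ]
side [260.03658374 230.17267581] [275.88233415 149.70270226] [315.81487842 164.51121864]
```

Crop confirms it: the pot at crop (449,371), i.e. top pixel (265,243), is the only one open on the turntable. The other three carry knobs, and the green and blue ones off the turntable are decoys. The axis is at (0.582, -0.059), the post is 234 mm from it, and the spoke and pot radii fit. The table needs about -28.1° and the funnel arm about -62°.

```bash
cat >> h.py <<'E'
from scipy.spatial.transform import Rotation as Ro
def plan(P,yaw,last=None):
    s=manip.observe(); p,r=last or (s['ee_pos'],s['tcp_rot'])
    R0=Ro.from_euler('xyz',r); T=Ro.from_euler('xyz',[np.pi,0,np.radians(yaw)])
    print(np.round(R0.inv().apply(np.array(P)-p)/.15,3),np.round((R0.inv()*T).as_rotvec(degrees=True)/30,3))
    return (np.array(P),[np.pi,0,np.radians(yaw)])
E
python3 - <<'E'
from h import *
l=plan([.42,-.46,.2],0)
l=plan([.54,-.33,.2],-10.8,l)
l=plan([.592,-.197,.17],-10.8,l)
l=plan([.592,-.197,.025],-10.8,l)
E
```

```text
[ 1.133 -0.335  0.016] [-0.003  0.001  0.886]
[ 0.8   -0.867 -0.   ] [ 0.   -0.    0.36]
[ 0.174 -0.936  0.2  ] [0. 0. 0.]
[ 0.    -0.     0.967] [0. 0. 0.]
```

Request:
jog_arm --motion '[{"xyz": [0.2,-0.06,0],"dr": [0,0,0.2],"fingers": -1},{"xyz": [0.4,-0.13,0],"dr": [0,0,0.4],"fingers": -1},{"xyz": [0.6,-0.2,0],"dr": [0,0,0.6],"fingers": -1},{"xyz": [0.8,-0.27,0],"dr": [0,0,0.8],"fingers": -1},{"xyz": [1,-0.33,0],"dr": [0,0,0.886],"fingers": -1},{"xyz": [1,-0.33,0],"dr": [0,0,0.886],"fingers": -1},{"xyz": [1,-0.33,0],"dr": [0,0,0.886],"fingers": -1},{"xyz": [1,-0.33,0],"dr": [0,0,0.886],"fingers": -1}]'

```text
clock: 0.9
ee_pos: [0.4017, -0.4708, 0.2029]
tcp_rot: [3.142, 0.001, -0.001]
force: [-1.0, -0.4, -0.0]
width: -0.0002
finger_force: 0.0
```

Run:
```python
from h import *
l=plan([.54,-.33,.2],-10.8)
l=plan([.592,-.197,.17],-10.8,l)
```

```text
[ 0.921 -0.939  0.018] [0.    0.002 0.358]
[ 0.174 -0.936  0.2  ] [0. 0. 0.]
```

Request:
jog_arm --motion '[{"xyz": [0.2,-0.2,0],"dr": [0,0,0.1],"fingers": -1},{"xyz": [0.4,-0.4,0],"dr": [0,0,0.2],"fingers": -1},{"xyz": [0.6,-0.6,0],"dr": [0,0,0.3],"fingers": -1},{"xyz": [0.8,-0.8,0],"dr": [0,0,0.358],"fingers": -1},{"xyz": [0.92,-0.94,0],"dr": [0,0,0.358],"fingers": -1},{"xyz": [0.92,-0.94,0],"dr": [0,0,0.358],"fingers": -1},{"xyz": [0.92,-0.94,0],"dr": [0,0,0.358],"fingers": -1},{"xyz": [0.92,-0.94,0],"dr": [0,0,0.358],"fingers": -1}]'

```text
clock: 1.7
ee_pos: [0.5393, -0.3312, 0.203]
tcp_rot: [3.141, 0.001, -0.191]
force: [-0.0, -0.5, 0.0]
width: 0.0001
finger_force: 0.0
```

Request:
jog_arm --motion '[{"xyz": [0.04,-0.2,0],"dr": [0,0,0],"fingers": -1},{"xyz": [0.08,-0.4,0],"dr": [0,0,0],"fingers": -1},{"xyz": [0.12,-0.6,0],"dr": [0,0,0],"fingers": -1},{"xyz": [0.16,-0.8,0],"dr": [0,0,0],"fingers": -1},{"xyz": [0.174,-0.936,0.1],"dr": [0,0,0],"fingers": -1},{"xyz": [0.174,-0.936,0.2],"dr": [0,0,0],"fingers": -1},{"xyz": [0.174,-0.936,0.2],"dr": [0,0,0],"fingers": -1},{"xyz": [0.174,-0.936,0.2],"dr": [0,0,0],"fingers": -1}]'

```text
clock: 2.5
ee_pos: [0.5915, -0.1985, 0.173]
tcp_rot: [3.141, 0.001, -0.191]
force: [-0.3, -0.5, 0.5]
width: 0.0001
finger_force: 0.0
```

Run:
```python
from h import *
print(manip.observe()['ee_pos'])
l=plan([.592,-.197,.025],-10.8)
c=snap('top','top1');s=snap('side','side1')
a=cv2.imread('pics/top1.png')[150:310,220:380];b=cv2.imread('pics/side1.png')[150:310,180:340]
cv2.imwrite('pics/v1.png',cv2.resize(np.hstack([a,b]),None,fx=2.5,fy=2.5,interpolation=cv2.INTER_CUBIC))
```

```text
[ 0.59154066 -0.19846113  0.17295582]
[ 0.002 -0.011  0.986] [ 0.002  0.002 -0.004]
```

View pics/v1.png

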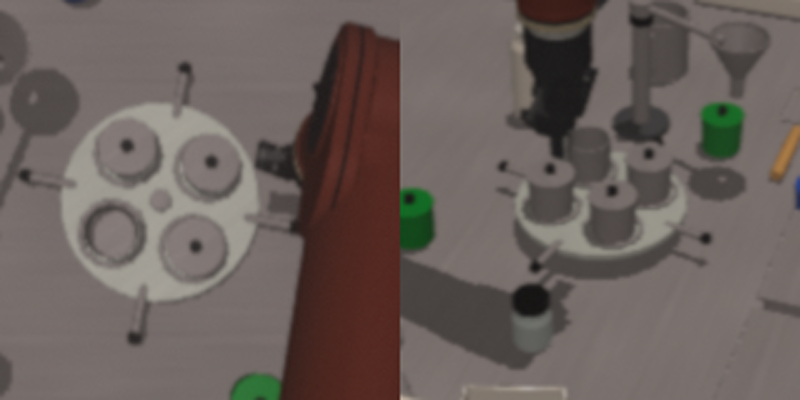

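Run:
```python
from h import *
c=load('top1')
print(proj(c,[.5915,-.1985,.173]),proj(c,[.5915,-.1985,.246]),proj(c,[.5915,-.1985,.4]))
for z in(.173,.25,.32):print(z,ray(c,323,213,z),ray(c,323,209,z),ray(c,323,217,z))
```

```text
[340.86365851 221.77417032] [345.74116277 218.50983633] [358.85654084 209.73219679]
0.173 [ 0.6134497 -0.1540864  0.173    ] [ 0.62353439 -0.1542071   0.173     ] [ 0.60338971 -0.153966    0.173     ]
0.25 [ 0.60375926 -0.14526031  0.25      ] [ 0.613094   -0.14537203  0.25      ] [ 0.59444739 -0.14514886  0.25      ]
0.32 [ 0.59494977 -0.13723658  0.32      ] [ 0.60360273 -0.13734014  0.32      ] [ 0.586318   -0.13713327  0.32      ]
```

Run:
```python
from h import *
l=plan([.587,-.201,.030],-10.8)
A=np.array([.5824,-.0587])
# push: finger centre at r=.135 along spoke, offset off behind it
for sp,off in[(-100.8,.022),(-107,.016),(-114,.016),(-121,.016),(-126,.016),(-128.9,.016)]:
    a=np.radians(sp);u=np.array([np.cos(a),np.sin(a)]);n=np.array([-u[1],u[0]]);P=A+.135*u+off*n
    print(sp,P,end=' ');plan([*P,.03],sp+90,l)
```

```text
[-0.032  0.026  0.959] [ 0.001 -0.002 -0.003]
-100.8 [ 0.57871384 -0.19543117] [-0.061 -0.026 -0.   ] [-0.  0. -0.]
-107 [ 0.5582307  -0.19247909] [-0.199 -0.02  -0.   ] [-0.    -0.     0.207]
-114 [ 0.54210728 -0.18853642] [-0.31  -0.026 -0.   ] [-0.   -0.    0.44]
-121 [ 0.52658454 -0.18265819] [-0.419 -0.045 -0.   ] [ 0.    -0.     0.673]
-126 [ 0.51599326 -0.17732186] [-0.495 -0.066 -0.   ] [ 0.   -0.    0.84]
-128.9 [ 0.51007688 -0.17381023] [-0.538 -0.082 -0.   ] [ 0.    -0.     0.937]
```

Request:
jog_arm --motion '[{"xyz": [-0.032,0.026,0.15],"dr": [0,0,0],"fingers": -1},{"xyz": [-0.032,0.026,0.3],"dr": [0,0,0],"fingers": -1},{"xyz": [-0.032,0.026,0.45],"dr": [0,0,0],"fingers": -1},{"xyz": [-0.032,0.026,0.6],"dr": [0,0,0],"fingers": -1},{"xyz": [-0.032,0.026,0.75],"dr": [0,0,0],"fingers": -1},{"xyz": [-0.032,0.026,0.88],"dr": [0,0,0],"fingers": -1},{"xyz": [-0.032,0.026,0.96],"dr": [0,0,0],"fingers": -1},{"xyz": [-0.032,0.026,0.96],"dr": [0,0,0],"fingers": -1}]'

```text
clock: 3.4
ee_pos: [0.5862, -0.1994, 0.0279]
tcp_rot: [-3.142, 0.002, -0.189]
force: [0.2, 0.7, -0.7]
width: -0.0002
finger_force: 0.0
```

Request:
jog_arm --motion '[{"xyz": [-0.03,-0.015,0],"dr": [0,0,0],"fingers": -1},{"xyz": [-0.06,-0.025,0],"dr": [0,0,0],"fingers": -1},{"xyz": [-0.09,-0.025,0],"dr": [0,0,0.04],"fingers": -1},{"xyz": [-0.12,-0.023,0],"dr": [0,0,0.08],"fingers": -1},{"xyz": [-0.15,-0.021,0],"dr": [0,0,0.12],"fingers": -1},{"xyz": [-0.18,-0.02,0],"dr": [0,0,0.17],"fingers": -1},{"xyz": [-0.21,-0.02,0],"dr": [0,0,0.22],"fingers": -1},{"xyz": [-0.24,-0.022,0],"dr": [0,0,0.29],"fingers": -1}]'

```text
clock: 4.2
ee_pos: [0.552, -0.1889, 0.0291]
tcp_rot: [3.142, 0.0, -0.342]
force: [-0.6, 0.1, 0.2]
width: 0.0001
finger_force: 0.0
```

Run:
```python
from h import *
c=snap('top','top2');s=snap('side','side2')
a=cv2.imread('pics/top2.png')[150:310,220:380];b=cv2.imread('pics/side2.png')[150:310,180:340]
cv2.imwrite('pics/v2.png',cv2.resize(np.hstack([a,b]),None,fx=2.5,fy=2.5,interpolation=cv2.INTER_CUBIC))
A=np.array([.5824,-.0587])
for sp,off in[(-114,.016),(-118,.016),(-121,.016),(-124,.016),(-126,.016),(-127.5,.016),(-128.9,.016)]:
    a=np.radians(sp);u=np.array([np.cos(a),np.sin(a)]);n=np.array([-u[1],u[0]]);P=A+.135*u+off*n
    print(sp,end=' ');plan([*P,.03],sp+90)
```

```text
-114 [-0.061  0.02  -0.006] [0.    0.001 0.149]
-118 [-0.124  0.02  -0.006] [0.    0.001 0.282]
-121 [-0.172  0.018 -0.006] [0.    0.001 0.382]
-124 [-0.219  0.013 -0.006] [0.    0.001 0.482]
-126 [-0.25   0.008 -0.006] [0.    0.001 0.549]
-127.5 [-0.273  0.003 -0.006] [0.    0.001 0.599]
-128.9 [-0.295 -0.001 -0.006] [0.    0.001 0.645]
```

View pics/v2.png

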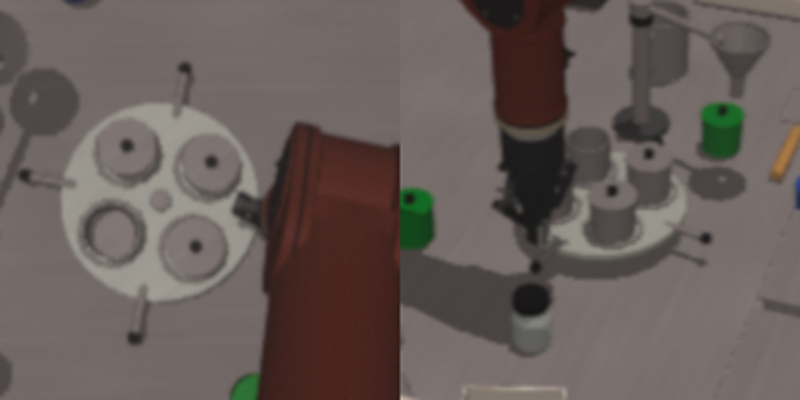

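Run:
```python
from h import *
s=load('side2')
f=lambda X:(proj(s,X)-[180,150])*2.5
print(manip.observe()['ee_pos'])
print('tcp',f([.552,-.189,.029]))
A=[.5824,-.0587]
for d in(-100.8,-10.4,169.5,-108):
    a=np.radians(d); print(d,[f([A[0]+r*np.cos(a),A[1]+r*np.sin(a),.036]).round() for r in(.112,.135,.154)])
a=cv2.imread('pics/side1.png')[200:270,210:290];b=cv2.imread('pics/side2.png')[200:270,210:290]
cv2.imwrite('pics/v3.png',cv2.resize(np.hstack([a,b]),None,fx=5,fy=5,interpolation=cv2.INTER_CUBIC))
```

```text
[ 0.55174364 -0.18877101  0.02908315]
tcp [139.87661093 261.42857843]
-100.8 [array([153., 249.]), array([143., 259.]), array([134., 268.])]
-10.4 [array([275., 228.]), array([291., 234.]), array([305., 238.])]
169.5 [array([128., 176.]), array([114., 171.]), array([103., 167.])]
-108 [array([144., 245.]), array([132., 254.]), array([122., 262.])]
```

View pics/v3.png

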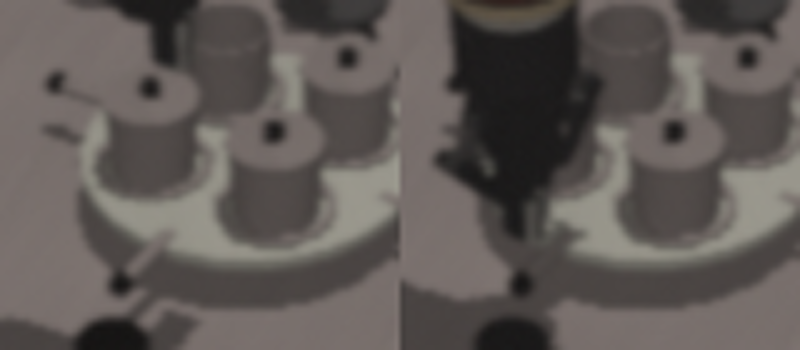

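Run:
```python
from h import *
s=load('side1');p1=proj(s,[.5915,-.1985,.173]);p2=proj(s,[.5517,-.1888,.029]);print(p1,p2)
o=[]
for n,p in(('side1',p1),('side2',p2)):
    im=cv2.imread(f'pics/{n}.png');u,v=map(int,p);cr=cv2.resize(im[v-30:v+20,u-25:u+25],None,fx=8,fy=8,interpolation=cv2.INTER_CUBIC)
    cr=cv2.convertScaleAbs(cr,alpha=1.8); cv2.circle(cr,(int((p[0]-u+25)*8),int((p[1]-v+30)*8)),4,(0,0,255),1);o.append(cr)
cv2.imwrite('pics/v4.png',np.hstack(o))
```

```text
[245.13969112 221.23602153] [235.88623833 254.51155061]
```

View pics/v4.png

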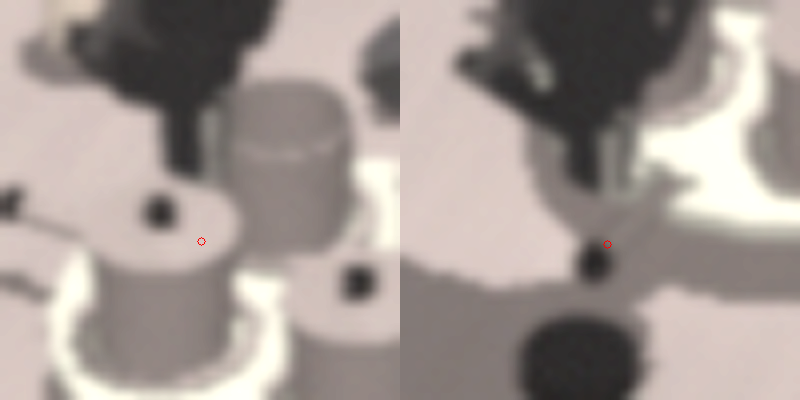

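Run:
```python
from h import *
s=manip.observe();print(s['joint_pos'],s['force'],s['clock'])
plan([.600,-.200,.14],10)
plan([.600,-.200,.14],-49)
```

```text
[ 0.34524556  0.35587827 -0.10968461  1.81407555  0.04616451  0.9745753
 -1.69546492] [ 0.21480754 -0.22935001  0.90013147] 4.3
[ 0.328 -0.037 -0.74 ] [-0.     0.001 -0.985]
[ 0.328 -0.037 -0.74 ] [0.    0.001 0.982]
```

Request:
jog_arm --motion '[{"xyz": [0.1,-0.01,-0.25],"dr": [0,0,0],"fingers": -1},{"xyz": [0.2,-0.02,-0.5],"dr": [0,0,-0.25],"fingers": -1},{"xyz": [0.3,-0.03,-0.7],"dr": [0,0,-0.5],"fingers": -1},{"xyz": [0.33,-0.037,-0.74],"dr": [0,0,-0.75],"fingers": -1},{"xyz": [0.33,-0.037,-0.74],"dr": [0,0,-1],"fingers": -1},{"xyz": [0.33,-0.037,-0.74],"dr": [0,0,-1],"fingers": -1},{"xyz": [0.33,-0.037,-0.74],"dr": [0,0,-1],"fingers": -1},{"xyz": [0.33,-0.037,-0.74],"dr": [0,0,-1],"fingers": -1}]'

```text
clock: 5.1
ee_pos: [0.6006, -0.2001, 0.1397]
tcp_rot: [-3.141, 0.001, 0.181]
force: [0.3, 0.3, -0.0]
width: 0.0001
finger_force: 0.0
```

Request:
jog_arm --motion '[{"xyz": [0,0,0],"dr": [0,0,-0.25],"fingers": -1},{"xyz": [0,0,0],"dr": [0,0,-0.5],"fingers": -1},{"xyz": [0,0,0],"dr": [0,0,-0.75],"fingers": -1},{"xyz": [0,0,0],"dr": [0,0,-1],"fingers": -1},{"xyz": [0,0,0],"dr": [0,0,-1],"fingers": -1},{"xyz": [0,0,0],"dr": [0,0,-1],"fingers": -1},{"xyz": [0,0,0],"dr": [0,0,-1],"fingers": -1},{"xyz": [0,0,0],"dr": [0,0,-1],"fingers": -1}]'

```text
clock: 5.9
ee_pos: [0.6009, -0.2, 0.1401]
tcp_rot: [-3.142, 0.0, 0.706]
force: [0.1, -0.3, 0.5]
width: -0.0002
finger_force: 0.0
```

Request:
jog_arm --motion '[{"xyz": [0,0,0],"dr": [0,0,-0.25],"fingers": -1},{"xyz": [0,0,0],"dr": [0,0,-0.5],"fingers": -1},{"xyz": [0,0,0],"dr": [0,0,-0.75],"fingers": -1},{"xyz": [0,0,0],"dr": [0,0,-1],"fingers": -1},{"xyz": [0,0,0],"dr": [0,0,-1],"fingers": -1},{"xyz": [0,0,0],"dr": [0,0,-1],"fingers": -1},{"xyz": [0,0,0],"dr": [0,0,-1],"fingers": -1},{"xyz": [0,0,0],"dr": [0,0,-1],"fingers": -1}]'

```text
clock: 6.7
ee_pos: [0.6009, -0.2001, 0.1401]
tcp_rot: [-3.142, 0.0, 1.229]
force: [0.1, -0.6, 0.0]
width: -0.0001
finger_force: 0.0
```

Run:
```python
from h import *
s=manip.observe();print(s['joint_pos'],s['force'],s['clock'],s['ee_pos'],np.degrees(s['tcp_rot']))
A=np.array([.5824,-.0587])
def pt(sp,off,r=.138):
    a=np.radians(sp);u=np.array([np.cos(a),np.sin(a)]);n=np.array([-u[1],u[0]]);return A+r*u+off*n
print(pt(-100.8,.034))
plan([*pt(-100.8,.034),.012],79.2);l=plan([*pt(-100.8,.034),.002],79.2)
for sp,off in[(-100.8,.022),(-107,.018),(-114,.018),(-119,.018),(-124,.018)]:
    print(sp,end=' ');plan([*pt(sp,off),.002],sp+180,l)
```

```text
[ 0.52152606  0.36187366 -0.34280481  1.57311283  0.12671356  1.2285958
 -0.18476389] [ 1.38480180e-01 -5.60294620e-01  4.65864358e-04] 6.7 [ 0.60094608 -0.20006264  0.14013051] [-1.79998520e+02  3.02062029e-03  7.04387046e+01]
[ 0.58993915 -0.20062661]
[-0.028 -0.068  0.854] [-0.     0.    -0.292]
[-0.028 -0.068  0.921] [-0.     0.    -0.292]
-100.8 [ 0.   -0.08 -0.  ] [0. 0. 0.]
-107 [-0.008 -0.207 -0.   ] [ 0.    -0.     0.207]
-114 [-0.003 -0.32  -0.   ] [ 0.   -0.    0.44]
-119 [ 0.009 -0.4   -0.   ] [-0.    -0.     0.607]
-124 [ 0.027 -0.479 -0.   ] [ 0.    -0.     0.773]
```

Request:
jog_arm --motion '[{"xyz": [-0.028,-0.068,0.15],"dr": [0,0,-0.1],"fingers": -1},{"xyz": [-0.028,-0.068,0.3],"dr": [0,0,-0.2],"fingers": -1},{"xyz": [-0.028,-0.068,0.45],"dr": [0,0,-0.29],"fingers": -1},{"xyz": [-0.028,-0.068,0.6],"dr": [0,0,-0.29],"fingers": -1},{"xyz": [-0.028,-0.068,0.72],"dr": [0,0,-0.29],"fingers": -1},{"xyz": [-0.028,-0.068,0.81],"dr": [0,0,-0.29],"fingers": -1},{"xyz": [-0.028,-0.068,0.87],"dr": [0,0,-0.29],"fingers": -1},{"xyz": [-0.028,-0.068,0.9],"dr": [0,0,-0.29],"fingers": -1}]'

```text
clock: 7.5
ee_pos: [0.5898, -0.2006, 0.0045]
tcp_rot: [-3.141, -0.0, 1.383]
force: [0.7, 0.0, -0.5]
width: 0.0002
finger_force: 0.0
```

Request:
jog_arm --motion '[{"xyz": [0,-0.04,0],"dr": [0,0,0],"fingers": -1},{"xyz": [0,-0.08,0],"dr": [0,0,0],"fingers": -1},{"xyz": [0,-0.12,0],"dr": [0,0,0.05],"fingers": -1},{"xyz": [-0.005,-0.16,0],"dr": [0,0,0.12],"fingers": -1},{"xyz": [-0.007,-0.2,0],"dr": [0,0,0.2],"fingers": -1},{"xyz": [-0.005,-0.24,0],"dr": [0,0,0.28],"fingers": -1},{"xyz": [-0.004,-0.28,0],"dr": [0,0,0.36],"fingers": -1},{"xyz": [-0.003,-0.32,0],"dr": [0,0,0.44],"fingers": -1}]'

```text
clock: 8.3
ee_pos: [0.5429, -0.1922, 0.0061]
tcp_rot: [3.14, -0.0, 1.15]
force: [2.0, 0.9, -0.9]
width: -0.0
finger_force: 0.9
```

```bash
cat >> h.py <<'E'
A=np.array([.5824,-.0587])
def pt(sp,off,r=.138):
    a=np.radians(sp);u=np.array([np.cos(a),np.sin(a)]);n=np.array([-u[1],u[0]]);return A+r*u+off*n
def table(c):
    im=cv2.cvtColor(c['color'],cv2.COLOR_RGB2GRAY)
    X=[]
    for v in range(150,310):
        for u in range(210,350):
            if im[v,u]<45: X.append(ray(c,u,v,.036)[:2]-A)
    X=np.array(X);r=np.hypot(*X.T);a=np.degrees(np.arctan2(X[:,1],X[:,0]))
    k=(r>.145)&(r<.163)
    h=np.histogram(a[k],bins=72,range=(-180,180))[0]
    return [(b*5-177.5,n,round(a[k&(abs(a-(b*5-177.5))<6)].mean(),1)) for b,n in enumerate(h) if n>3]
E
python3 - <<'E'
from h import *
print(table(load('top0')))
c=snap('top','top3');print(table(c)); s=manip.observe();print(s['ee_pos'],s['force'],s['clock'])
d=np.array(s['ee_pos'][:2])-A;print(np.hypot(*d),np.degrees(np.arctan2(d[1],d[0])))
E
```

```text
[(-102.5, np.int64(8), np.float64(-101.0)), (77.5, np.int64(5), np.float64(79.7)), (167.5, np.int64(7), np.float64(169.5))]
[(-127.5, np.int64(16), np.float64(-124.9)), (-122.5, np.int64(29), np.float64(-122.4)), (-117.5, np.int64(20), np.float64(-118.3)), (-112.5, np.int64(15), np.float64(-113.4)), (-107.5, np.int64(10), np.float64(-108.2)), (-102.5, np.int64(6), np.float64(-102.3)), (-97.5, np.int64(10), np.float64(-97.1)), (-92.5, np.int64(9), np.float64(-93.3)), (-87.5, np.int64(5), np.float64(-89.7)), (-77.5, np.int64(9), np.float64(-74.9)), (-72.5, np.int64(16), np.float64(-72.8)), (-67.5, np.int64(6), np.float64(-70.8)), (67.5, np.int64(5), np.float64(68.3)), (157.5, np.int64(5), np.float64(158.0))]
[ 0.5419015  -0.19192479  0.00590634] [-0.16466272 -0.4019913  -1.13674743] 8.35
0.13924428727501073 -106.90854754070324
```

Run:
```python
from h import *
for sp in(-114,-118,-122,-125,-127,-128.5):
    print(sp,end=' ');plan([*pt(sp,.0128),.006],sp+180)
```

```text
-114 [ 0.001 -0.029 -0.001] [ 0.002 -0.    -0.009]
-118 [-0.003 -0.094 -0.001] [ 0.002 -0.     0.124]
-122 [-0.002 -0.158 -0.001] [ 0.002 -0.     0.258]
-125 [ 0.001 -0.206 -0.001] [ 0.002 -0.     0.358]
-127 [ 0.004 -0.238 -0.001] [ 0.002 -0.     0.424]
-128.5 [ 0.008 -0.262 -0.001] [ 0.002 -0.     0.474]
```

Request:
jog_arm --motion '[{"xyz": [0,-0.04,0],"dr": [0,0,0.03],"fingers": -1},{"xyz": [0,-0.08,0],"dr": [0,0,0.09],"fingers": -1},{"xyz": [0,-0.12,0],"dr": [0,0,0.17],"fingers": -1},{"xyz": [0,-0.16,0],"dr": [0,0,0.26],"fingers": -1},{"xyz": [0,-0.19,0],"dr": [0,0,0.32],"fingers": -1},{"xyz": [0.002,-0.215,0],"dr": [0,0,0.38],"fingers": -1},{"xyz": [0.003,-0.23,0],"dr": [0,0,0.41],"fingers": -1},{"xyz": [0.003,-0.23,0],"dr": [0,0,0.41],"fingers": -1}]'

```text
clock: 9.15
ee_pos: [0.5112, -0.1778, 0.0056]
tcp_rot: [3.141, 0.0, 0.937]
force: [0.4, -0.7, 6.3]
width: -0.0001
finger_force: 2.6
```

```bash
cat >> h.py <<'E'
def balls(c,th):
    # subpixel dark blob near predicted spoke balls 2 and 3
    g=255-cv2.cvtColor(c['color'],cv2.COLOR_RGB2GRAY).astype(float)
    for s0 in(169.5,79.6,-10.4):
        P=[*pt(s0+th,0,.154),.036];u,v=proj(c,P).round().astype(int);w=np.clip(g[v-5:v+6,u-5:u+6]-185,0,None)
        y,x=np.mgrid[v-5:v+6,u-5:u+6];q=ray(c,(w*x).sum()/w.sum(),(w*y).sum()/w.sum(),.036)[:2]-A
        print(s0,'turned',round(np.degrees(np.arctan2(q[1],q[0]))-s0,2),'r',round(np.hypot(*q),4))
E
python3 - <<'E'
from h import *
balls(load('top0'),0)
c=snap('top','top4');balls(c,-26); s=manip.observe();print(s['ee_pos'],s['force'],s['clock'])
E
```

```text
169.5 turned 0.04 r 0.1543
79.6 turned -0.23 r 0.1553
-10.4 turned -0.18 r 0.1546
169.5 turned -25.63 r 0.1543
79.6 turned -25.85 r 0.1558
-10.4 turned -25.99 r 0.1541
[ 0.51119246 -0.17775911  0.0055408 ] [ 5.94228988e-04 -6.20383301e-01  7.15198361e+00] 9.2
```

Request:
jog_arm --motion '[{"xyz": [0,0,-0.015],"dr": [0,0,0],"fingers": -1},{"xyz": [0,-0.01,-0.015],"dr": [0,0,0.02],"fingers": -1},{"xyz": [0.001,-0.02,-0.015],"dr": [0,0,0.04],"fingers": -1},{"xyz": [0.002,-0.03,-0.015],"dr": [0,0,0.06],"fingers": -1},{"xyz": [0.003,-0.038,-0.015],"dr": [0,0,0.07],"fingers": -1},{"xyz": [0.003,-0.038,-0.015],"dr": [0,0,0.07],"fingers": -1},{"xyz": [0.003,-0.038,-0.015],"dr": [0,0,0.07],"fingers": -1},{"xyz": [0.003,-0.038,-0.015],"dr": [0,0,0.07],"fingers": -1}]'

```text
clock: 10.0
ee_pos: [0.5069, -0.1739, 0.0073]
tcp_rot: [-3.141, -0.0, 0.902]
force: [0.3, -0.2, -0.4]
width: -0.0
finger_force: 0.3
```

Run:
```python
from h import *
c=snap('top','top5');balls(c,-28); s=manip.observe();print(s['ee_pos'],s['force'],s['clock'])
```

```text
169.5 turned -27.62 r 0.1544
79.6 turned -27.77 r 0.156
-10.4 turned -28.12 r 0.1542
[ 0.50690762 -0.1739474   0.00728691] [ 0.72656729 -0.57384415  0.37299368] 10.05
```

Request:
jog_arm --motion '[{"xyz": [0,0.06,0],"dr": [0,0,0],"fingers": -1},{"xyz": [0,0.12,0],"dr": [0,0,0],"fingers": -1},{"xyz": [0,0.12,-0.2],"dr": [0,0,0],"fingers": -1},{"xyz": [0,0.12,-0.4],"dr": [0,0,0],"fingers": -1},{"xyz": [0,0.12,-0.6],"dr": [0,0,0],"fingers": -1},{"xyz": [0,0.12,-0.8],"dr": [0,0,0],"fingers": -1},{"xyz": [0,0.12,-1],"dr": [0,0,0],"fingers": -1},{"xyz": [0,0.12,-1],"dr": [0,0,0],"fingers": -1}]'

```text
clock: 10.85
ee_pos: [0.524, -0.1864, 0.1619]
tcp_rot: [3.135, -0.002, 0.901]
force: [1.6, -0.1, -0.3]
width: -0.0
finger_force: 0.0
```

Request:
jog_arm --motion '[{"xyz": [0,0,-0.2],"dr": [0,0,0],"fingers": -1},{"xyz": [0,0,-0.4],"dr": [0,0,0],"fingers": -1},{"xyz": [0,0,-0.6],"dr": [0,0,0],"fingers": -1},{"xyz": [0,0,-0.8],"dr": [0,0,0],"fingers": -1},{"xyz": [0,0,-0.9],"dr": [0,0,0],"fingers": -1},{"xyz": [0,0,-0.9],"dr": [0,0,0],"fingers": -1},{"xyz": [0,0,-0.9],"dr": [0,0,0],"fingers": -1},{"xyz": [0,0,-0.9],"dr": [0,0,0],"fingers": -1}]'

```text
clock: 11.65
ee_pos: [0.5205, -0.1851, 0.2904]
tcp_rot: [-3.139, 0.001, 0.901]
force: [0.6, 0.0, 0.3]
width: -0.0002
finger_force: 0.0
```

Run:
```python
from h import *
c=snap('top','top6');snap('side','side6')
s=manip.observe();print(s['joint_pos'],s['ee_pos'],np.degrees(s['tcp_rot']))
im=cv2.imread('pics/top6.png');a=cv2.resize(im[140:300,160:350],(760,640))
cv2.imwrite('pics/v5.png',cv2.resize(a,(700,589)))
```

```text
[ 0.52214038  0.12069744 -0.28800912  1.5500748   0.03406103  1.47806082
 -0.43642679] [ 0.52061898 -0.18512549  0.29087641] [-1.79875474e+02  3.91494082e-02  5.16515072e+01]
```

View pics/v5.png

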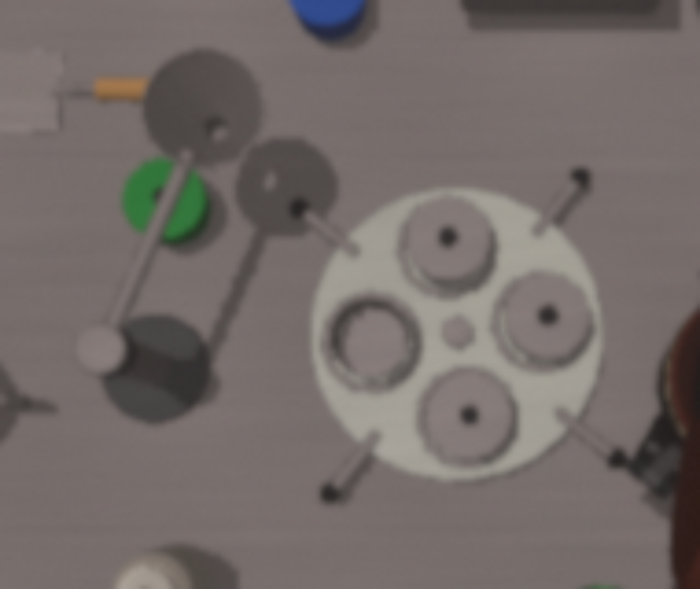

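```bash
cat >> h.py <<'E'
P0=np.array([.5562,.1738])
def ap(psi,off,r=.08):
    a=np.radians(psi);u=np.array([np.cos(a),np.sin(a)]);n=np.array([-u[1],u[0]]);return P0+r*u+off*n
E
python3 - <<'E'
from h import *
c=load('top6')
for (x,y,z,n) in[(374,340,.093,'pot'),(101,349,.211,'post'),(203,106,.217,'fun'),(458,333,.038,'ax')]:
    print(n,ray(c,160-.36+x/3.684,140-.36+y/3.681,z))
d=A-P0;print(P0+.17*d/np.linalg.norm(d),np.degrees(np.arctan2(*d[::-1])))
l=plan([.58,-.08,.29],80);l=plan([.62,.04,.29],108,l);l=plan([*ap(-21.5,.035),.29],136,l);l=plan([*ap(-21.5,.035),.29],158.5,l)
E
```

```text
pot [0.57204999 0.00262845 0.093     ]
post [0.55661336 0.17404947 0.211     ]
fun [0.71546221 0.11112069 0.217     ]
ax [ 0.58185517 -0.05928488  0.038     ]
[0.5752365  0.00486921] -83.57056677606369
[ 0.795 -0.124  0.006] [-0.004  0.    -0.945]
[0.834 0.124 0.   ] [ 0.     0.    -0.933]
[0.821 0.431 0.   ] [-0.     0.    -0.933]
[0. 0. 0.] [ 0.    0.   -0.75]
```

Request:
jog_arm --motion '[{"xyz": [0.16,-0.02,0],"dr": [0,0,-0.2],"fingers": -1},{"xyz": [0.32,-0.05,0],"dr": [0,0,-0.4],"fingers": -1},{"xyz": [0.48,-0.07,0],"dr": [0,0,-0.6],"fingers": -1},{"xyz": [0.64,-0.1,0],"dr": [0,0,-0.8],"fingers": -1},{"xyz": [0.8,-0.12,0],"dr": [0,0,-0.945],"fingers": -1},{"xyz": [0.8,-0.12,0],"dr": [0,0,-0.945],"fingers": -1},{"xyz": [0.8,-0.12,0],"dr": [0,0,-0.945],"fingers": -1},{"xyz": [0.8,-0.12,0],"dr": [0,0,-0.945],"fingers": -1}]'

```text
clock: 12.55
ee_pos: [0.581, -0.0811, 0.2919]
tcp_rot: [-3.141, 0.001, 1.394]
force: [-0.5, -0.8, -0.9]
width: 0.0002
finger_force: 0.0
```

Request:
jog_arm --motion '[{"xyz": [0.16,0.02,0],"dr": [0,0,-0.2],"fingers": -1},{"xyz": [0.33,0.05,0],"dr": [0,0,-0.4],"fingers": -1},{"xyz": [0.5,0.07,0],"dr": [0,0,-0.6],"fingers": -1},{"xyz": [0.67,0.1,0],"dr": [0,0,-0.8],"fingers": -1},{"xyz": [0.83,0.12,0],"dr": [0,0,-0.93],"fingers": -1},{"xyz": [0.83,0.12,0],"dr": [0,0,-0.93],"fingers": -1},{"xyz": [0.83,0.12,0],"dr": [0,0,-0.93],"fingers": -1},{"xyz": [0.83,0.12,0],"dr": [0,0,-0.93],"fingers": -1}]'

```text
clock: 13.35
ee_pos: [0.6208, 0.0381, 0.2923]
tcp_rot: [-3.141, 0.001, 1.88]
force: [0.6, -0.3, 0.3]
width: 0.0001
finger_force: 0.0
```

Request:
jog_arm --motion '[{"xyz": [0.16,0.08,0],"dr": [0,0,-0.2],"fingers": -1},{"xyz": [0.33,0.17,0],"dr": [0,0,-0.4],"fingers": -1},{"xyz": [0.5,0.26,0],"dr": [0,0,-0.6],"fingers": -1},{"xyz": [0.67,0.35,0],"dr": [0,0,-0.8],"fingers": -1},{"xyz": [0.82,0.43,0],"dr": [0,0,-0.93],"fingers": -1},{"xyz": [0.82,0.43,0],"dr": [0,0,-0.93],"fingers": -1},{"xyz": [0.82,0.43,0],"dr": [0,0,-0.93],"fingers": -1},{"xyz": [0.82,0.43,0],"dr": [0,0,-0.93],"fingers": -1}]'

```text
clock: 14.15
ee_pos: [0.6448, 0.1743, 0.2924]
tcp_rot: [-3.141, 0.001, 2.367]
force: [0.4, -0.0, 0.2]
width: 0.0001
finger_force: 0.0
```

Request:
jog_arm --motion '[{"xyz": [0,0,0],"dr": [0,0,-0.2],"fingers": -1},{"xyz": [0,0,0],"dr": [0,0,-0.4],"fingers": -1},{"xyz": [0,0,0],"dr": [0,0,-0.6],"fingers": -1},{"xyz": [0,0,0],"dr": [0,0,-0.75],"fingers": -1},{"xyz": [0,0,0],"dr": [0,0,-0.75],"fingers": -1},{"xyz": [0,0,0],"dr": [0,0,-0.75],"fingers": -1},{"xyz": [0,0,0],"dr": [0,0,-0.75],"fingers": -1},{"xyz": [0,0,0],"dr": [0,0,-0.75],"fingers": -1}]'

```text
clock: 14.95
ee_pos: [0.6444, 0.1761, 0.2924]
tcp_rot: [-3.141, 0.0, 2.761]
force: [0.2, 0.3, -0.5]
width: 0.0004
finger_force: 0.0
```

Run:
```python
from h import *
s=manip.observe();print(s['joint_pos'],s['ee_pos'],np.degrees(s['tcp_rot']))
l=plan([*ap(-21.5,.035),.162],158.5)
for p,o in((-21.5,.02),(-26,.015),(-32,.0138),(-40,.0138),(-48,.0138),(-56,.0138),(-64,.0138),(-72,.0138)):
    print(p,end=' ');plan([*ap(p,o),.162],180+p,l)
```

```text
[ 0.14358367  0.42680678 -0.698581    1.23819565  0.26971198  1.56836197
  0.68062548] [0.64440593 0.1761364  0.29243864] [-1.79992838e+02  1.08971131e-02  1.58207178e+02]
[0.008 0.003 0.87 ] [-0.    0.   -0.01]
-21.5 [-0.  -0.1 -0. ] [0. 0. 0.]
-26 [-0.006 -0.175 -0.   ] [ 0.   -0.    0.15]
-32 [-0.008 -0.24  -0.   ] [-0.   -0.    0.35]
-40 [-0.002 -0.315 -0.   ] [-0.    -0.     0.617]
-48 [ 0.015 -0.389 -0.   ] [-0.    -0.     0.883]
-56 [ 0.042 -0.46  -0.   ] [-0.   -0.    1.15]
-64 [ 0.078 -0.526 -0.   ] [-0.    -0.     1.417]
-72 [ 0.123 -0.586 -0.   ] [ 0.    -0.     1.683]
```

Request:
jog_arm --motion '[{"xyz": [0,0,0.15],"dr": [0,0,0],"fingers": -1},{"xyz": [0,0,0.3],"dr": [0,0,0],"fingers": -1},{"xyz": [0,0,0.45],"dr": [0,0,0],"fingers": -1},{"xyz": [0,0,0.6],"dr": [0,0,0],"fingers": -1},{"xyz": [0,0,0.72],"dr": [0,0,0],"fingers": -1},{"xyz": [0,0,0.82],"dr": [0,0,0],"fingers": -1},{"xyz": [0,0,0.87],"dr": [0,0,0],"fingers": -1},{"xyz": [0,0,0.87],"dr": [0,0,0],"fingers": -1}]'

```text
clock: 15.75
ee_pos: [0.644, 0.1763, 0.161]
tcp_rot: [-3.141, -0.001, 2.763]
force: [-0.9, -0.0, 0.2]
width: -0.0001
finger_force: 0.0
```

Request:
jog_arm --motion '[{"xyz": [0,-0.06,0],"dr": [0,0,0],"fingers": -1},{"xyz": [0,-0.11,0],"dr": [0,0,0.03],"fingers": -1},{"xyz": [-0.005,-0.155,0],"dr": [0,0,0.11],"fingers": -1},{"xyz": [-0.006,-0.2,0],"dr": [0,0,0.23],"fingers": -1},{"xyz": [-0.008,-0.245,0],"dr": [0,0,0.37],"fingers": -1},{"xyz": [-0.004,-0.29,0],"dr": [0,0,0.53],"fingers": -1},{"xyz": [0.003,-0.335,0],"dr": [0,0,0.69],"fingers": -1},{"xyz": [0.012,-0.38,0],"dr": [0,0,0.85],"fingers": -1}]'

```text
clock: 16.55
ee_pos: [0.6217, 0.1244, 0.1629]
tcp_rot: [3.14, 0.0, 2.312]
force: [1.1, 3.3, 1.2]
width: -0.0002
finger_force: 1.4
```

Run:
```python
from h import *
s=manip.observe();print(s['joint_pos'],s['ee_pos'],np.degrees(s['tcp_rot']),s['force'])
snap('side','side7')
for n in('side6','side7'):
    g=cv2.imread(f'pics/{n}.png')
a=cv2.imread('pics/side7.png')[110:270,190:360]
b=cv2.imread('pics/top6.png')*0
snap('top','top7');b=cv2.imread('pics/top7.png')[140:300,160:330]
cv2.imwrite('pics/v6.png',cv2.resize(np.hstack([b,a]),(799,376),interpolation=cv2.INTER_CUBIC))
for p in(-48,-52,-58,-64,-70,-76,-80):
    print(p,end=' ');plan([*ap(p,.0138),.162],180+p)
```

```text
[ 0.20504213  0.38823403 -0.61032325  1.53492647  0.22723783  1.28835459
  0.30816733] [0.62173961 0.12436346 0.16286984] [1.79884454e+02 7.25845537e-03 1.32488467e+02] [1.08288286 3.33505109 1.19048632]
-48 [ 0.011 -0.004  0.005] [0.    0.003 0.018]
-52 [ 0.007 -0.042  0.005] [0.    0.002 0.152]
-58 [ 0.005 -0.098  0.005] [0.001 0.002 0.352]
-64 [ 0.008 -0.155  0.005] [0.001 0.002 0.552]
-70 [ 0.018 -0.211  0.005] [0.001 0.002 0.752]
-76 [ 0.033 -0.265  0.005] [0.001 0.002 0.952]
-80 [ 0.047 -0.301  0.005] [1.000e-03 2.000e-03 1.085e+00]
```

View pics/v6.png

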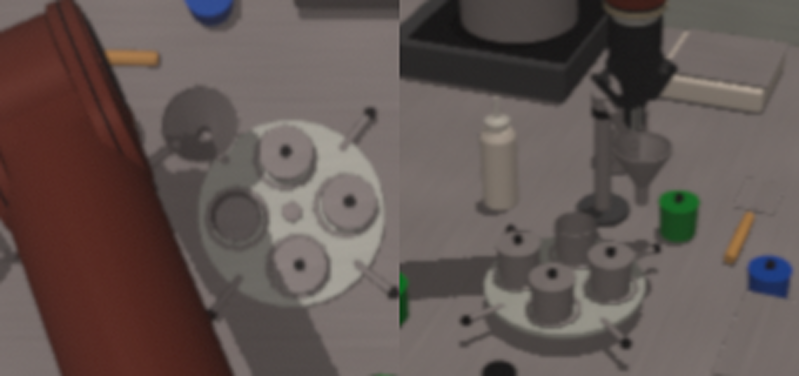

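Request:
jog_arm --motion '[{"xyz": [0.007,-0.04,0],"dr": [0,0,0.14],"fingers": -1},{"xyz": [0.005,-0.075,0],"dr": [0,0,0.26],"fingers": -1},{"xyz": [0.005,-0.11,0],"dr": [0,0,0.39],"fingers": -1},{"xyz": [0.007,-0.145,0],"dr": [0,0,0.52],"fingers": -1},{"xyz": [0.012,-0.18,0],"dr": [0,0,0.64],"fingers": -1},{"xyz": [0.018,-0.21,0],"dr": [0,0,0.75],"fingers": -1},{"xyz": [0.026,-0.24,0],"dr": [0,0,0.86],"fingers": -1},{"xyz": [0.026,-0.24,0],"dr": [0,0,0.86],"fingers": -1}]'

```text
clock: 17.45
ee_pos: [0.5927, 0.102, 0.1625]
tcp_rot: [3.141, 0.001, 1.867]
force: [0.4, 1.1, 0.0]
width: -0.0001
finger_force: 0.4
```

Run:
```python
from h import *
s=manip.observe();print(s['ee_pos'],np.degrees(s['tcp_rot']),s['force'],s['clock'])
c=snap('top','top8');snap('side','side8')
a=cv2.imread('pics/side8.png')[130:250,210:340];b=cv2.imread('pics/top8.png')[150:270,200:330]
cv2.imwrite('pics/v7.png',cv2.resize(np.hstack([b,a]),(780,360),interpolation=cv2.INTER_CUBIC))
for p in(-74,-78,-80,-82,-84):
    print(p,end=' ');plan([*ap(p,.0138),.162],180+p)
    print(proj(c,[*ap(p,0,.17),.217]).round(1),proj(load('side8'),[*ap(p,0,.17),.217]).round(1),proj(load('side8'),[*ap(p,0,.17),.125]).round(1))
print(proj(load('side8'),[.572,.0026,.093]))
```

```text
[0.5926999  0.10202245 0.16249652] [1.79954908e+02 4.06490834e-02 1.06981805e+02] [0.42206904 1.06289459 0.01171103] 17.45
-74 [-0.007 -0.011  0.001] [0.001 0.001 0.037]
[256.2 214.9] [272.9 173.8] [272.9 198. ]
-78 [-0.012 -0.048  0.001] [0.001 0.001 0.171]
[257.4 219.7] [269.1 173.6] [269.3 197.9]
-80 [-0.013 -0.067  0.001] [0.001 0.001 0.237]
[257.9 222.1] [267.3 173.5] [267.5 197.7]
-82 [-0.013 -0.086  0.001] [0.001 0.001 0.304]
[258.2 224.6] [265.4 173.3] [265.7 197.5]
-84 [-0.013 -0.105  0.001] [0.001 0.001 0.371]
[258.5 227. ] [263.6 173.1] [263.9 197.3]
[263.27926995 205.63125792]
```

View pics/v7.png

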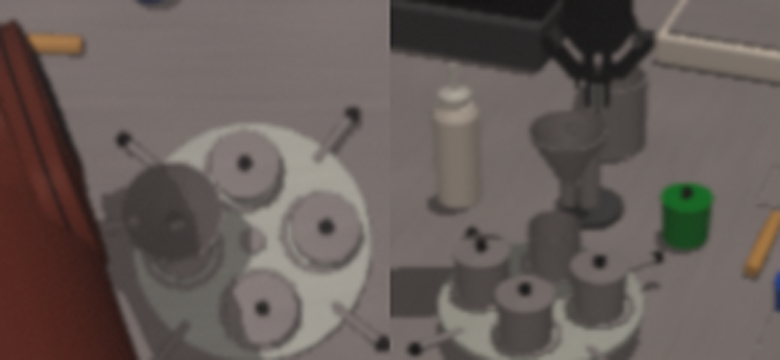

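Request:
jog_arm --motion '[{"xyz": [-0.001,-0.012,0],"dr": [0,0,0.04],"fingers": -1},{"xyz": [-0.002,-0.024,0],"dr": [0,0,0.08],"fingers": -1},{"xyz": [-0.004,-0.036,0],"dr": [0,0,0.12],"fingers": -1},{"xyz": [-0.005,-0.046,0],"dr": [0,0,0.16],"fingers": -1},{"xyz": [-0.006,-0.052,0],"dr": [0,0,0.19],"fingers": -1},{"xyz": [-0.006,-0.054,0],"dr": [0,0,0.2],"fingers": -1},{"xyz": [-0.006,-0.054,0],"dr": [0,0,0.2],"fingers": -1},{"xyz": [-0.006,-0.054,0],"dr": [0,0,0.2],"fingers": -1}]'

```text
clock: 18.35
ee_pos: [0.5851, 0.0992, 0.1619]
tcp_rot: [-3.142, 0.0, 1.763]
force: [2.8, -1.3, 1.9]
width: -0.0001
finger_force: 1.4
```

```bash
cat >> h.py <<'E'
def shift(f0,f1,box,m=14):
    g=[cv2.resize(cv2.imread(f'pics/{f}.png'),None,fx=5,fy=5,interpolation=cv2.INTER_CUBIC) for f in(f0,f1)]
    x0,y0,x1,y1=box;T=g[0][y0*5:y1*5,x0*5:x1*5]
    r=cv2.matchTemplate(g[1][(y0-m)*5:(y1+m)*5,(x0-m)*5:(x1+m)*5],T,cv2.TM_CCOEFF_NORMED);_,v,_,l=cv2.minMaxLoc(r)
    return l[0]/5-m,l[1]/5-m,round(v,3)
E
python3 - <<'E'
from h import *
s=manip.observe();print(s['ee_pos'],s['force'],s['clock'])
snap('top','top9');snap('side','side9')
print('side fun',shift('side8','side9',(256,166,284,192)),'spout',shift('side8','side9',(262,180,276,198)))
print('top fun',shift('top8','top9',(240,205,276,237)))
print('pots',shift('side8','side9',(230,208,290,245)))
E
```

```text
[0.58509932 0.09923964 0.16191347] [ 2.76995999 -1.3254811   1.89388782] 18.35
side fun (-5.199999999999999, -0.8000000000000007, 0.814) spout (-6.0, -1.1999999999999993, 0.862)
top fun (1.0, 6.399999999999999, 0.939)
pots (0.0, 0.0, 0.992)
```

Request:
jog_arm --motion '[{"xyz": [0,0.05,0],"dr": [0,0,0],"fingers": -1},{"xyz": [0,0.1,0],"dr": [0,0,0],"fingers": -1},{"xyz": [0,0.15,0],"dr": [0,0,0],"fingers": -1},{"xyz": [0,0.15,-0.2],"dr": [0,0,0],"fingers": -1},{"xyz": [0,0.15,-0.45],"dr": [0,0,0],"fingers": -1},{"xyz": [0,0.15,-0.7],"dr": [0,0,0],"fingers": -1},{"xyz": [0,0.15,-0.9],"dr": [0,0,0],"fingers": -1},{"xyz": [0,0.15,-1],"dr": [0,0,0],"fingers": -1}]'

```text
clock: 19.25
ee_pos: [0.6081, 0.1042, 0.3146]
tcp_rot: [3.139, -0.0, 1.763]
force: [0.2, -0.9, -0.1]
width: 0.0
finger_force: 0.0
```

Run:
```python
from h import *
snap('top','top10');S=snap('side','side10');c=load('top10')
print('side fun',shift('side9','side10',(251,166,279,192)),'top',shift('top9','top10',(241,211,277,243)))
print('pots',shift('side9','side10',(230,208,290,245))); balls(c,-28)
# bystanders
print('bottle',shift('side0','side10',(222,160,242,200)),'jug',shift('side0','side10',(284,150,298,184)),'spice',shift('side0','side10',(222,262,244,292)),'spat',shift('top0','top10',(144,150,200,178)),'tub',shift('top0','top10',(408,184,460,236)),'spoon',shift('top0','top10',(380,245,436,298)))
# edges in side view: spout columns vs pot columns
g=cv2.cvtColor(S['color'],cv2.COLOR_RGB2GRAY)
for v in(192,195,212,216): print(v,g[v,245:285].tolist())
```

```text
side fun (0.0, 0.0, 0.993) top (1.0, -0.1999999999999993, 0.876)
pots (0.0, 0.0, 0.975)
169.5 turned -27.68 r 0.1544
79.6 turned -27.7 r 0.1554
-10.4 turned -27.99 r 0.1544
bottle (0.0, 0.0, 0.999) jug (0.0, 0.0, 0.893) spice (0.0, 0.0, 0.994) spat (-14.0, 0.8000000000000007, 0.268) tub (0.0, 0.0, 1.0) spoon (0.0, 0.0, 0.991)
192 [108, 107, 107, 107, 108, 108, 108, 108, 109, 109, 109, 109, 108, 108, 107, 104, 89, 75, 72, 73, 71, 74, 91, 101, 100, 93, 85, 74, 68, 70, 73, 75, 74, 71, 69, 74, 85, 94, 99, 103]
195 [107, 108, 108, 109, 109, 109, 109, 109, 109, 108, 109, 109, 109, 110, 110, 106, 92, 76, 73, 73, 71, 65, 62, 59, 59, 58, 58, 59, 63, 70, 73, 74, 74, 72, 65, 61, 59, 60, 60, 62]
212 [70, 69, 69, 71, 77, 83, 87, 88, 88, 87, 82, 72, 65, 66, 68, 70, 71, 71, 72, 72, 72, 72, 72, 71, 70, 67, 64, 66, 78, 90, 99, 105, 108, 108, 108, 109, 109, 109, 109, 108]
216 [107, 105, 98, 85, 79, 82, 86, 85, 78, 72, 71, 69, 66, 66, 68, 70, 72, 73, 73, 73, 72, 72, 71, 70, 72, 82, 95, 102, 104, 105, 104, 100, 80, 50, 32, 34, 54, 85, 102, 107]
```

```bash
python3 -c "
from h import *
print(order.sign_off())"
```

```text
the job is handed in; nothing more can be done
None
```

The job is handed in: the turntable was turned about -28° so the open pot is next to the post, and the funnel arm was then pushed round to within about half a degree of its 0 direction, putting the spout over that pot; the pots held still during the last swing and retreat, and the other things did not shift, except the spatula, which was hidden in the final check but was not near the moves.

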